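# Draw the keyed sleeve off the microscope boom

## Robot

A 7-joint arm with a two-finger parallel gripper is mounted at the origin on the work surface. World frame = base frame: x ahead of the robot, y to its left, z up, the work surface at z = 0. Lengths are in m, angles in rad, forces in N, time in s.
With the tool pointing down it reaches from about 0.425 to 0.925 m from the base axis. Payload 6.8 kg.
Tool frame: the origin (TCP) lies on the centre line of the jaws, within the pads' length; the fingertips stand 17 mm ahead of it and the grasp point (between the pads) lies 2 mm behind it; z points along the fingers, x is the direction in which the jaws open and shut, and the axes are right-handed (so a half turn about z gives the same grasp; the last joint's range is limited). The gripper opens to 85 mm and grips with 20 to 120 N. Pads are 22 mm wide; open, the fingers measure 114 mm over their backs; the gripper's body (76 mm by 85 mm) begins 54 mm behind the grasp point. The pads swing forward as they close: fully open they stand 13 mm farther back than shut.
Start: joints at [1.113, 0.477, 0.022, 1.555, -0.011, 1.109, -0.083], TCP at [0.231, -0.634, 0.248] pointing down, gripper open.
Joint ranges: [-2.96, 2.96], [-0.34, 2.1], [-1.41, 1.46], [0.24, 2.44], [-1.37, 4.51], [0.17, 1.92], [-2.96, 2.96]. Speed limits (rad/s): [2.39, 2.39, 3.14, 3.14, 3.14, 3.14, 3.14].

## Interface

Orientations are given as a rotation vector (axis times angle).
In Python, from bench import r gives the robot as it stands.
- The arm moves only by the tool arm_command, never from a script. Its argument "increments" is a list of rows, each a list of 3 entries, a list of its own where there are three numbers: the shift along the world's x, y, z in m, then the turn, a rotation vector about the world's x, y, z in rad, then the opening in per cent of the stroke, from 0 (shut) to 100 (fully open). A call has 1 to 10 rows; each row is the pose to reach, as a shift and turn from the pose commanded when the call began; what a row does not reach only later rows make up. A row lasts 1/10 s, in which the tool goes at most 50 mm and 8.59 degrees, less where a joint would pass 70% of its speed; a pose out of reach is approached as far as the arm can. A call with a gripper value outside its range is refused whole. The fingers move at their own pace and stop on an object; "newtons" is the grip in N (left out, the last holds). Time passes only in rows, so rows that repeat a pose let the fingers close. It gives the time, the measured TCP pose, the force and the opening at its end, in the units of the state.
- r.get_obs(): the state, without advancing time (a new reading comes with each control period).
- r.grab_frame(name): name is "scene" or "top"; returns the picture (420x560x3 uint8, blue, green, red); there is no depth.
- r.camera_model(name): a dict with "camera_matrix" (3x3 intrinsics, pixels), "camera_from_world" (4x4, takes a point from world to camera coordinates). Camera axes: x right, y down, z forward; pixel columns grow to the right and rows downward; lengths in m; the calibration is good to about 2 mm. A picture is of the moment at which its call begins. camera_model takes no time and is no camera call.
- r.hand_in(): hands the job in, once; it reports no verdict.
The state is a dict: "clock": time; "joints": joint angles; "qvel": joint speeds; "tau": joint torques, N m; "tcp_pos": TCP position; "orientation": TCP orientation; "contact_force": force on the tool from outside, world axes, zero at the start; "moment": the same for the moment, N m; "grip_width": finger opening in m.
Only numpy, scipy, OpenCV 4.12 (cv2) and the standard library are available. Lean on these libraries where they do the work, as an engineer would, in place of code of your own. Each camera call takes 0.05 s, during which the arm holds its last target. There are 200 camera calls.

## Task

Clear the boom of the microscope stand: draw the black sleeve off the boom's open end, turning it about the boom until its keyway lines up with the orange key that holds it on, without wrenching it against the key. Then lay the sleeve in the wooden cradle, along the two rails and about in the middle of them, without dropping it; leave everything else on the bench where it is.

Things in the scene. Friction and masses are not known exactly. Their poses are not given: they have to be found in the camera images.
- sleeve_center (a point): Centre of the loose sleeve threaded on the boom: a cylinder 52 outer diameter, 70 long, about 0.4 kg, black with one white stripe along its length. Its y axis is the bore axis. Bore 23 diameter; it hangs on the boom with 2.5 radial play and does not turn by itself. Grip it across its diameter from above, one finger either side; turn it by leaning the tool up to about 45 degrees.
- sleeve: The same sleeve (same origin and axes). A keyway 13 wide, 10 deep from the bore, runs the length of the bore under the white stripe, 45 degrees from the sleeve's +z axis towards its +x axis. At the start its z is up and its x points away from the robot: the stripe is at the upper far side. With the keyway off the key, the sleeve stops with its centre about 49 inside the boom's tip.
- boom_tip (a point): Centre of the open end of the boom, a fixed level steel rod 18 diameter, 170 above the table. Axes as the stand's: z up, the boom points along -y (open end); its other end is clamped to the stand's post, 240 away in +y. The sleeve is free once its centre is more than 35 beyond this point.
- key_root (a point): Point on the boom's axis under the orange key, 10 inside the open end; axes as boom_tip. The fixed key, 6 wide and 8 long, reaches 18 from the axis. Its angle about the boom is NOT reported: from 10 degrees (robot's side of straight up) to 28 degrees (far side). So the sleeve must turn 17 to 55 degrees, its top coming towards the robot, to pass; slack about 10 degrees either way.
- stand: The white boom stand, fixed: base 190 (x) x 210 (y, from -85 to 125) x 22 high, origin on the table under the post's axis, boom along its -y. The clamp on the post is a 50 cube round the boom's axis; the post ends 207 above the table.
- cradle_seat (a point): Where the sleeve's centre lies when it rests in the cradle, 46 above the table. Fixed wooden base 110 (x) by 100 (y) by 10 high, with two thin rails along its y axis, 28 apart inside, 6 wide, tops 24 above the table. The sleeve lies on the rails with its bore along the cradle's y axis, either way round, at any roll.
- block_a: Bystander, leave alone: loose wooden engraving block 60 x 60 x 40 with a copper plate inlaid in its top; origin at its underside.
- block_b: Bystander, leave alone: second loose wooden block like block_a, 60 x 60 x 40; origin at its underside.
- jar: Bystander, leave alone: small amber jar with black cap, 56 diameter, 65 high; origin at its underside.
- loupe: Bystander, leave alone: black eye loupe standing on the table, 44 diameter, 34 high; origin at its underside.
- spool: Bystander, leave alone: red spool, 60 diameter, 42 high; origin at its underside.

How it is judged:
By the outcome, as a careful person would: the job done as asked, in the order asked, and still so for the second after the job is handed in, with the robot touching nothing.
It also fails if it takes over 64 s, if anything falls off the work surface, if the arm or the gripper's body presses on something with over 40 N, if the wrist force passes 120 N, or if a joint passes its speed limit or range.

## Working session

There is one attempt and no reset: what is moved stays moved. The work goes in short steps, Python scripts to look and compute and a tool call to move; the robot and the scene stay as the last step left them, time stands still between calls to the robot, and variables do not carry over. Pictures are saved under pics/ and viewed, about 8 in all and at most 12, crops included, and the job is handed in when it is done.

Besides the shell and the picture viewer there is one more tool, called as name(argument=value, ...) on one line, values as JSON. arm_command: Moves the arm, as the interface text tells. Its arguments: {"type":"object","properties":{"increments":{"type":"array","items":{"type":"array"}},"newtons":{"type":"number"}},"required":["increments"]}

```bash
mkdir -p pics; python3 - <<'E'
from bench import r
import cv2,numpy as np
for n in("scene","top"):
    cv2.imwrite(f"pics/{n}0.png",r.grab_frame(n)); m=r.camera_model(n)
    T=np.array(m["camera_from_world"]);print(n,np.array(m["camera_matrix"]).round(1).tolist(),(-T[:3,:3].T@T[:3,3]).round(3),T[:3,:3].round(3).tolist())
print(r.get_obs())
E
```

```text
scene [[423.2, 0.0, 281.4], [0.0, 423.2, 210.8], [0.0, 0.0, 1.0]] [ 1.225 -0.329  0.666] [[0.445, 0.895, 0.019], [0.559, -0.261, -0.787], [-0.7, 0.361, -0.616]]
top [[502.0, 0.0, 276.7], [0.0, 502.0, 214.8], [0.0, 0.0, 1.0]] [0.369 0.004 1.139] [[-0.007, -1.0, 0.026], [-0.98, 0.002, -0.198], [0.198, -0.027, -0.98]]
{'clock': 0.1, 'joints': array([ 1.11290605,  0.47772136,  0.02232979,  1.55635521, -0.01148729,
        1.10931425, -0.08312176]), 'qvel': array([ 0.00062444, -0.00214558,  0.00074797, -0.00152185,  0.0007135 ,
       -0.00122753, -0.00164668]), 'tau': array([ 3.84366052e-03, -5.97766614e+01,  1.61354173e+00, -2.81957370e+01,
        1.28266308e-02,  5.05397198e-03, -7.94454593e-06]), 'tcp_pos': array([ 0.23114215, -0.63364474,  0.24741894]), 'orientation': array([-2.57341094e+00,  1.80050358e+00,  2.25723333e-03]), 'contact_force': array([-0.1166348 ,  0.07718982, -0.76245002]), 'moment': array([ 0.02462636, -0.0289211 ,  0.05204337]), 'grip_width': 0.08538864987910365}
```

View pics/scene0.png

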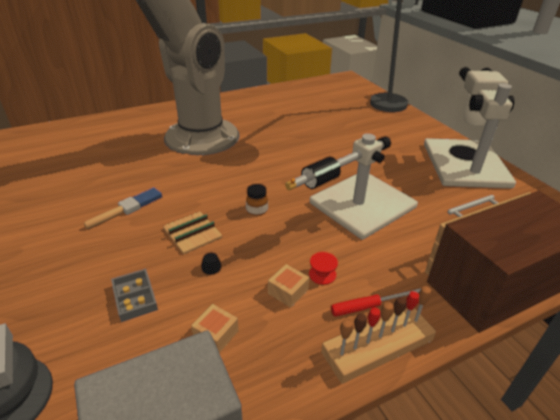

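View pics/top0.png

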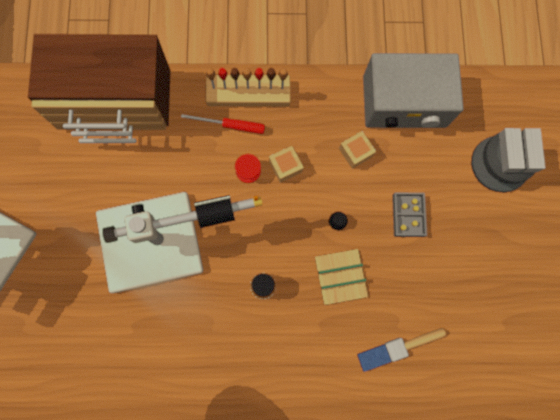

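The scene view shows the boom with the sleeve at about (322,172), the tip at (290,184) and the cradle at (192,232). In the top view the tip is at (260,201), the sleeve at (215,212) and the cradle at (341,276). I need enlarged crops next.

```bash
python3 - <<'E'
import cv2,numpy as np
t=cv2.imread("pics/top0.png");s=cv2.imread("pics/scene0.png")
R=lambda a,x,y,w,h,k:cv2.resize(a[y:y+h,x:x+w],None,fx=k,fy=k,interpolation=cv2.INTER_CUBIC)
a=R(t,95,180,190,75,4)   # 760x300
b=R(s,270,130,130,75,4) # 520x300
c=R(t,310,240,60,75,4)  # 240x300
cv2.imwrite("pics/crop1.png",np.vstack([a,np.hstack([b,c])]))
E
```

```text
(no output)
```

View pics/crop1.png

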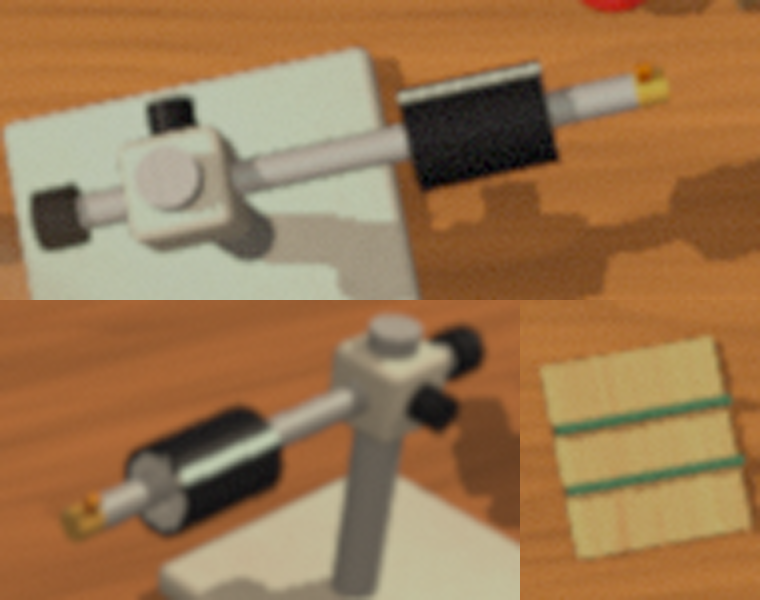

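```bash
cat > h.py <<'E'
from bench import r
import numpy as np,cv2
from scipy.optimize import least_squares
def proj(n,P):
    m=r.camera_model(n);T=np.array(m["camera_from_world"])
    p=(np.atleast_2d(P)@T[:3,:3].T+T[:3,3])@np.array(m["camera_matrix"]).T
    return p[:,:2]/p[:,2:]
def ray(n,uv,z):
    m=r.camera_model(n);T=np.array(m["camera_from_world"]);K=np.array(m["camera_matrix"])
    uv=np.atleast_2d(uv);d=np.c_[uv,np.ones(len(uv))]@np.linalg.inv(K).T@T[:3,:3];c=-T[:3,:3].T@T[:3,3]
    return c+d*((z-c[2])/d[:,2])[:,None]
E
python3 - <<'E'
from h import *
A=lambda p:np.array(p)/4+[95,180]          # top boom crop
B=lambda p:(np.array(p)-[0,300])/4+[270,130]
C=lambda p:(np.array(p)-[520,300])/4+[310,240]
b=ray("top",A([[667,88],[600,98],[399,143],[260,174]]),.17);print("boom",b.round(4))
v=b[0]-b[3];print("yaw of -y",np.degrees(np.arctan2(v[0],-v[1])),np.linalg.norm(v))
print("tip scene",ray("scene",B([[72,527]]),.17).round(4))
st=ray("top",A([[400,97],[538,70]]),.17+.026*.707);print("stripe",st.round(4))
c=ray("top",C([[541,366],[714,337],[750,527],[579,558]]),.010);print("cradle",c.round(4),c.mean(0))
for i in range(4):print(np.linalg.norm(c[i]-c[i-1]).round(4),end=" ")
for i,j in((0,1),(3,2)):
    d=c[j]-c[i];print("yaw",np.degrees(np.arctan2(d[0],-d[1])))
rl=ray("top",C([[557,430],[729,400],[569,491],[742,461]]),.024);print("rails",rl.round(4),rl.mean(0))
ba=ray("top",A([[5,127],[365,48],[420,300]]),.022);print("base",ba.round(4))
# joint fit of tip, yaw, key
def f(p):
    t=np.array([p[0],p[1],.17]);y=np.array([-np.sin(p[2]),np.cos(p[2]),0]);x=np.array([np.cos(p[2]),np.sin(p[2]),0]);z=np.array([0,0,1])
    k=t+.010*y+.0165*(np.sin(p[3])*x+np.cos(p[3])*z)
    e=[proj("top",[t])[0]-A([667,88]),proj("scene",[t])[0]-B([72,527]),proj("top",[k])[0]-A([645,72]),proj("scene",[k])[0]-B([92,500])]
    for q in([399,143],[260,174]):
        u=ray("top",A(q),.17)[0]-t; e.append([u@x*400,0])
    return np.ravel(e)
s=least_squares(f,[.4,0,.2,.2]);print(s.x,np.degrees(s.x[2:]),s.fun.round(2))
for ph in (-10,0,10,20,28):
    q=s.x.copy();q[3]=np.radians(ph);print(ph,f(q)[4:8].round(2))
E
```

```text
boom [[0.5907 0.007  0.17  ]
 [0.5856 0.04   0.17  ]
 [0.5632 0.1383 0.17  ]
 [0.5479 0.2054 0.17  ]]
yaw of -y 12.167277843214107 0.2029920760437651
tip scene [[0.5961 0.009  0.17  ]]
stripe [[0.5821 0.1358 0.1884]
 [0.5955 0.0694 0.1884]]
cradle [[ 0.5007 -0.1133  0.01  ]
 [ 0.5168 -0.2122  0.01  ]
 [ 0.4101 -0.2282  0.01  ]
 [ 0.3937 -0.1321  0.01  ]] [ 0.45534025 -0.17148016  0.01      ]
0.1086 0.1002 0.1079 0.0975 yaw 9.267546935264887
yaw 9.689672873015816
rails [[ 0.4634 -0.12    0.024 ]
 [ 0.4796 -0.2166  0.024 ]
 [ 0.4298 -0.1258  0.024 ]
 [ 0.4458 -0.2224  0.024 ]] [ 0.45465854 -0.17121064  0.024     ]
base [[0.6024 0.3799 0.022 ]
 [0.648  0.1795 0.022 ]
 [0.5037 0.1449 0.022 ]]
[0.59242383 0.0078287  0.22141286 0.3877603 ] [12.68602218 22.21702852] [-0.44 -0.87 -1.31 -0.79 -0.69 -0.57 -0.37 -0.54  0.04  0.   -0.03  0.  ]
-10 [ 0.33  3.76 -3.23 -2.9 ]
0 [ 0.    2.33 -2.33 -2.39]
10 [-0.32  0.96 -1.43 -1.67]
20 [-0.62 -0.3  -0.56 -0.76]
28 [-0.85 -1.22  0.09  0.08]
```

```bash
python3 - <<'E'
from h import *
from scipy.spatial.transform import Rotation as R
o=r.get_obs();M=R.from_rotvec(o["orientation"]).as_matrix();print(M.round(3))
th=np.radians(12.6);xp=np.array([np.cos(th),np.sin(th),0])
a=np.degrees(np.arctan2(M[1,0],M[0,0]));print("tool x yaw",a,"need turn",(12.6-a+90)%180-90)
tip=np.array([.5915,.0075]);d=np.array([np.sin(th),-np.cos(th)]);c=tip-.093*d
print("sleeve",c,"shift",c-o["tcp_pos"][:2])
E
```

```text
[[ 0.343 -0.939 -0.001]
 [-0.939 -0.343  0.002]
 [-0.002  0.    -1.   ]]
tool x yaw -69.95762123801167 need turn 82.55762123801168
sleeve [0.57121268 0.09826026] shift [0.34007052 0.731905  ]
```

arm_command(increments=[[[0.02,0.043,0.02],[0,0,0.08],100],[[0.04,0.086,0.04],[0,0,0.16],100],[[0.06,0.129,0.05],[0,0,0.24],100],[[0.08,0.172,0.06],[0,0,0.32],100],[[0.1,0.215,0.06],[0,0,0.4],100],[[0.12,0.258,0.06],[0,0,0.48],100],[[0.14,0.301,0.06],[0,0,0.56],100],[[0.16,0.344,0.06],[0,0,0.64],100],[[0.18,0.387,0.06],[0,0,0.72],100],[[0.2,0.43,0.06],[0,0,0.8],100]])

```text
clock: 1.1
tcp_pos: [0.4315, -0.2023, 0.3082]
orientation: [3.073, -0.652, -0.0]
contact_force: [1.5, 0.4, 0.8]
grip_width: 0.0854
```

arm_command(increments=[[[0.02,0.043,0],[0,0,0.09],100],[[0.04,0.086,0],[0,0,0.18],100],[[0.06,0.129,0],[0,0,0.27],100],[[0.08,0.172,0],[0,0,0.36],100],[[0.1,0.215,0],[0,0,0.45],100],[[0.12,0.258,0],[0,0,0.54],100],[[0.14,0.302,0],[0,0,0.641],100],[[0.14,0.302,0],[0,0,0.641],100],[[0.14,0.302,0],[0,0,0.641],100]])

```text
clock: 2.0
tcp_pos: [0.5711, 0.0992, 0.3076]
orientation: [-3.122, -0.349, 0.002]
contact_force: [-0.5, -0.1, 0.6]
grip_width: 0.0852
```

```bash
python3 - <<'E'
from h import *
from scipy.spatial.transform import Rotation as R
for n in("scene","top"): cv2.imwrite(f"pics/{n}1.png",r.grab_frame(n))
t=cv2.imread("pics/top1.png");s=cv2.imread("pics/scene1.png")
Z=lambda a,x,y,w,h,k:cv2.resize(a[y:y+h,x:x+w],None,fx=k,fy=k,interpolation=cv2.INTER_CUBIC)
cv2.imwrite("pics/crop2.png",np.hstack([Z(t,130,140,150,150,2.6),Z(s,270,90,150,150,2.6)]))
o=r.get_obs();M=R.from_rotvec(o["orientation"]).as_matrix();print(o["clock"],o["tcp_pos"],np.degrees(np.arctan2(M[1,0],M[0,0])),M[:,2],o["joints"])
E
```

```text
2.1 [0.57106417 0.09651015 0.30779135] 12.499228276044407 [-0.00100254 -0.00105616 -0.99999894] [ 0.22601144  0.33473071 -0.63495645  1.68467713  0.21185706  1.19304617
 -0.24319405]
```

View pics/crop2.png

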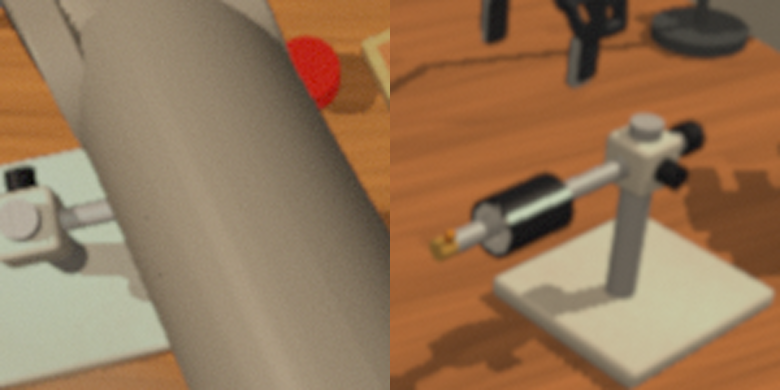

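The fingers are squarely above the sleeve: their tips are at crop (490,30) and (580,75), with the sleeve at (525,215). Descending and gripping.

arm_command(increments=[[[0,0,-0.035],[0,0,0],100],[[0,0,-0.07],[0,0,0],100],[[0,0,-0.1],[0,0,0],100],[[0,0,-0.12],[0,0,0],100],[[0,0,-0.134],[0,0,0],100],[[0,0,-0.142],[0,0,0],100],[[0,0,-0.142],[0,0,0],100],[[0,0,-0.142],[0,0,0],100]], newtons=30)

```text
clock: 2.9
tcp_pos: [0.5719, 0.0978, 0.1672]
orientation: [-3.123, -0.344, -0.002]
contact_force: [0.1, 0.5, -0.2]
grip_width: 0.0854
```

arm_command(increments=[[[0,0,0],[0,0,0],70],[[0,0,0],[0,0,0],60],[[0,0,0],[0,0,0],55],[[0,0,0],[0,0,0],50],[[0,0,0],[0,0,0],40],[[0,0,0],[0,0,0],40]], newtons=30)

```text
clock: 3.5
tcp_pos: [0.5717, 0.098, 0.1672]
orientation: [3.122, 0.345, 0.002]
contact_force: [-1.4, -0.5, 5.7]
grip_width: 0.0514
```

arm_command(increments=[[[0,0,0.001],[0,0,0],40],[[0,0,0.002],[0,0,0],40],[[0,0,0.003],[0,0,0],40],[[0,0,0.003],[0,0,0],40]], newtons=60)

```text
clock: 3.9
tcp_pos: [0.5711, 0.0977, 0.169]
orientation: [3.123, 0.345, -0.001]
contact_force: [-0.7, -0.3, -3.5]
grip_width: 0.0504
```

arm_command(increments=[[[0,0,0],[0.024,-0.106,0],40],[[0,0,0],[0.048,-0.213,0],40],[[0,0,0],[0.072,-0.32,0],40],[[0,0,0],[0.095,-0.426,0],40],[[0,0,0],[0.095,-0.426,0],40],[[0,0,0],[0.095,-0.426,0],40]])

```text
clock: 4.5
tcp_pos: [0.5707, 0.0977, 0.1692]
orientation: [-3.005, -0.333, -0.664]
contact_force: [0.2, -0.2, -3.6]
grip_width: 0.0506
```

arm_command(increments=[[[0.0011,-0.0049,0],[0,0,0],40],[[0.0022,-0.0098,0],[0,0,0],40],[[0.0033,-0.0146,0],[0,0,0],40],[[0.0044,-0.0195,0],[0,0,0],40],[[0.0055,-0.0244,0],[0,0,0],40],[[0.0066,-0.0293,0],[0,0,0],40],[[0.0077,-0.0342,0],[0,0,0],40],[[0.0077,-0.0342,0],[0,0,0],40]])

```text
clock: 5.3
tcp_pos: [0.5792, 0.0625, 0.1692]
orientation: [-3.004, -0.329, -0.666]
contact_force: [0.1, -0.3, -2.8]
grip_width: 0.0506
```

```bash
python3 - <<'E'
from h import *
for n in("scene","top"): cv2.imwrite(f"pics/{n}2.png",r.grab_frame(n))
t=cv2.imread("pics/top2.png");s=cv2.imread("pics/scene2.png")
Z=lambda a,x,y,w,h,k:cv2.resize(a[y:y+h,x:x+w],None,fx=k,fy=k,interpolation=cv2.INTER_CUBIC)
cv2.imwrite("pics/crop3.png",np.hstack([Z(t,200,170,80,100,4),Z(s,270,130,100,100,4)]))
o=r.get_obs();print({k:np.round(o[k],3) for k in("clock","tcp_pos","orientation","contact_force","moment")})
E
```

```text
{'clock': np.float64(5.4), 'tcp_pos': array([0.579, 0.064, 0.169]), 'orientation': array([-3.003, -0.331, -0.666]), 'contact_force': array([ 0.376, -0.621, -2.91 ]), 'moment': array([-0.183,  0.718, -0.018])}
```

View pics/crop3.png

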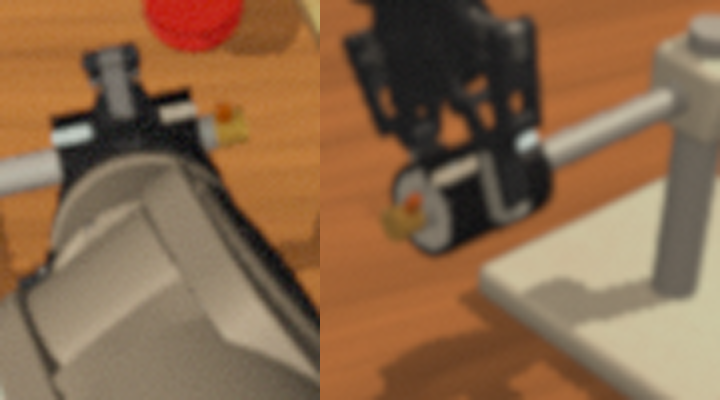

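The stripe's front end is at scene crop (432,178) and the key's tip at (413,202), pointing roughly the same way. I'll check them against the model.

```bash
python3 - <<'E'
from h import *
th=np.radians(12.6);x=np.array([np.cos(th),np.sin(th),0]);d=np.array([np.sin(th),-np.cos(th),0]);z=np.array([0,0,1.])
tip=np.array([.5915,.0075,.17])
S=lambda P:((proj("scene",P)-[270,130])*4+[320,0]).round(0).tolist()
T=lambda P:((proj("top",P)-[200,170])*4).round(0).tolist()
print("tip",S([tip]),T([tip]))
for a in(0,10,20,30):
    u=np.sin(np.radians(a))*x+np.cos(np.radians(a))*z
    print(a,"stripe front",S([tip-.022*d+.026*u]),T([tip-.022*d+.026*u]),"key",S([tip-.010*d+.018*u,tip-.006*d+.016*u]),T([tip-.01*d+.018*u,tip-.006*d+.016*u]))
E
```

```text
tip [[385.0, 223.0]] [[246.0, 126.0]]
0 stripe front [[420.0, 166.0]] [[201.0, 124.0]] key [[401.0, 187.0], [395.0, 193.0]] [[226.0, 122.0], [234.0, 122.0]]
10 stripe front [[426.0, 171.0]] [[199.0, 115.0]] key [[405.0, 190.0], [399.0, 196.0]] [[224.0, 116.0], [232.0, 116.0]]
20 stripe front [[431.0, 176.0]] [[197.0, 107.0]] key [[409.0, 194.0], [402.0, 199.0]] [[223.0, 111.0], [231.0, 111.0]]
30 stripe front [[436.0, 183.0]] [[195.0, 100.0]] key [[413.0, 199.0], [405.0, 204.0]] [[222.0, 106.0], [230.0, 107.0]]
```

```bash
python3 - <<'E'
from h import *
th=np.radians(12.6);x=np.array([np.cos(th),np.sin(th),0]);d=np.array([np.sin(th),-np.cos(th),0]);z=np.array([0,0,1.])
tip=np.array([.5915,.0075,.17])
def cen(n,P):
    h=cv2.convexHull(proj(n,P).astype(np.float32));m=cv2.moments(h);return np.array([m["m10"],m["m01"]])/m["m00"]
for n,roi,fs in(("top",(252,190,18,20),"012"),("scene",(280,172,25,25),"012")):
  for i in fs:
    im=cv2.imread(f"pics/{n}{i}.png");X,Y,w,h=roi;H=cv2.cvtColor(im[Y:Y+h,X:X+w],cv2.COLOR_BGR2HSV).astype(int)
    for nm,lo,hi in(("key",5,14),("yellow",17,35)):
        m=(H[...,0]>=lo)&(H[...,0]<=hi)&(H[...,1]>(200 if nm=="key" else 110))&(H[...,2]>110)
        v,u=np.nonzero(m);print(n,i,nm,len(u),(np.array([u.mean()+X,v.mean()+Y]) if len(u) else 0))
  for a in(0,10,20,28):
    u=np.sin(np.radians(a))*x+np.cos(np.radians(a))*z;t=np.cross(u,d)
    P=[tip-l*d+s*t+q*u for l in(.006,.014) for s in(-.003,.003) for q in(.010,.018)]
    print(n,a,cen(n,P).round(2))
  print("tip",proj(n,[tip]).round(2))
im=cv2.imread("pics/top0.png")[190:210,250:268];im2=cv2.imread("pics/scene0.png")[172:194,282:304]
k=lambda a:cv2.resize(a,(390,420),interpolation=cv2.INTER_CUBIC)
cv2.imwrite("pics/key.png",np.hstack([k(im),k(im2)]))
E
```

```text
top 0 key 2 [256.5 199. ]
top 0 yellow 62 [257.75806452 201.74193548]
top 1 key 0 0
top 1 yellow 0 0
top 2 key 15 [255.6 197.4]
top 2 yellow 50 [257.8  202.06]
top 0 [256.44 201.07]
top 10 [256.17 199.91]
top 20 [255.91 198.84]
top 28 [255.72 198.06]
tip [[261.47 201.59]]
scene 0 key 1 [292. 181.]
scene 0 yellow 52 [290.36538462 185.        ]
scene 1 key 2 [292.  181.5]
scene 1 yellow 51 [290.09803922 184.94117647]
scene 2 key 4 [292.5 181. ]
scene 2 yellow 48 [290.         185.14583333]
scene 0 [290.29 178.44]
scene 10 [291.05 179.05]
scene 20 [291.78 179.82]
scene 28 [292.33 180.53]
tip [[286.35 185.77]]
```

View pics/key.png

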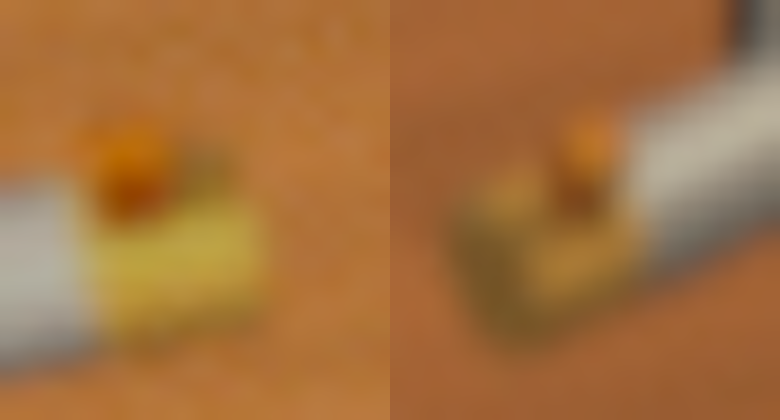

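The enlarged key (orange at about (130,170) in the top crop and (582,165) in the scene crop) fits 25–27° far side. The keyway is at about 20°, so I turn it back 5° and then ease it over the key.

arm_command(increments=[[[0,0,0],[-0.019,0.085,0],40],[[0,0,0],[-0.019,0.085,0],40],[[0.0007,-0.003,0],[-0.019,0.085,0],40],[[0.0013,-0.006,0],[-0.019,0.085,0],40],[[0.002,-0.009,0],[-0.019,0.085,0],40],[[0.0026,-0.0117,0],[-0.019,0.085,0],40],[[0.0031,-0.0137,0],[-0.019,0.085,0],40],[[0.0035,-0.0156,0],[-0.019,0.085,0],40],[[0.0035,-0.0156,0],[-0.019,0.085,0],40]])

```text
clock: 6.3
tcp_pos: [0.5826, 0.0477, 0.1693]
orientation: [-3.039, -0.335, -0.536]
contact_force: [0.8, -0.1, -2.9]
grip_width: 0.0503
```

arm_command(increments=[[[0.001,-0.0044,0],[0,0,0],40],[[0.002,-0.0088,0],[0,0,0],40],[[0.003,-0.0132,0],[0,0,0],40],[[0.004,-0.0176,0],[0,0,0],40],[[0.005,-0.022,0],[0,0,0],40],[[0.006,-0.0264,0],[0,0,0],40]])

```text
clock: 6.9
tcp_pos: [0.5886, 0.0212, 0.1693]
orientation: [-3.039, -0.335, -0.536]
contact_force: [-0.5, -0.7, -3.1]
grip_width: 0.0504
```

arm_command(increments=[[[0.0017,-0.0078,0],[0,0,0],40],[[0.0035,-0.0156,0],[0,0,0],40],[[0.0052,-0.0234,0],[0,0,0],40],[[0.007,-0.0312,0],[0,0,0],40],[[0.0087,-0.039,0],[0,0,0],40],[[0.0105,-0.0468,0],[0,0,0],40],[[0.0122,-0.0546,0],[0,0,0],40],[[0.014,-0.0624,0],[0,0,0],40],[[0.0157,-0.0702,0],[0,0,0],40],[[0.0175,-0.078,0],[0,0,0],40]])

```text
clock: 7.9
tcp_pos: [0.6062, -0.057, 0.1693]
orientation: [-3.038, -0.336, -0.536]
contact_force: [-0.1, -0.1, -3.6]
grip_width: 0.0504
```

```bash
python3 - <<'E'
from h import *
cv2.imwrite("pics/scene3.png",r.grab_frame("scene"))
o=r.get_obs();print({k:np.round(o[k],4) for k in("clock","tcp_pos","orientation","contact_force","joints")})
E
```

```text
{'clock': np.float64(7.95), 'tcp_pos': array([ 0.6065, -0.0588,  0.1692]), 'orientation': array([-3.0398, -0.3328, -0.5365]), 'contact_force': array([ 1.3673, -1.8703, -3.2942]), 'joints': array([ 0.5668,  0.4037, -0.6429,  2.0045,  0.3548,  0.4855, -0.065 ])}
```

View pics/scene3.png

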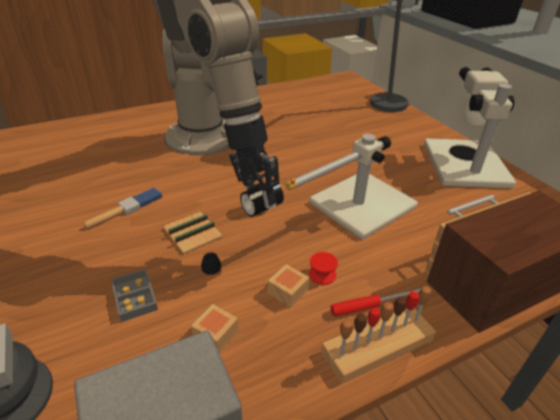

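The sleeve is free of the boom, at scene pixel (262,198), with the stand and bystanders unmoved. Next: level it, turn it −3° to match the cradle and carry it over.

arm_command(increments=[[[0,-0.01,0.01],[-0.012,0.057,-0.005],40],[[-0.01,-0.025,0.02],[-0.025,0.114,-0.01],40],[[-0.025,-0.04,0.02],[-0.038,0.17,-0.016],40],[[-0.045,-0.052,0.02],[-0.05,0.227,-0.022],40],[[-0.065,-0.064,0.02],[-0.063,0.284,-0.03],40],[[-0.085,-0.076,0.02],[-0.076,0.341,-0.04],40],[[-0.105,-0.088,0.02],[-0.076,0.341,-0.052],40],[[-0.13,-0.1,0.02],[-0.076,0.341,-0.052],40],[[-0.15,-0.112,0.02],[-0.076,0.341,-0.052],40],[[-0.1515,-0.1125,0.02],[-0.076,0.341,-0.052],40]])

```text
clock: 8.95
tcp_pos: [0.4519, -0.1709, 0.189]
orientation: [3.121, 0.259, -0.002]
contact_force: [0.4, 1.1, -2.6]
grip_width: 0.0504
```

arm_command(increments=[[[0,0,0],[0,0,0],40],[[0,0,-0.02],[0,0,0],40],[[0,0,-0.04],[0,0,0],40],[[0,0,-0.06],[0,0,0],40],[[0,0,-0.08],[0,0,0],40],[[0,0,-0.1],[0,0,0],40],[[0,0,-0.11],[0,0,0],40],[[0,0,-0.11],[0,0,0],40]])

```text
clock: 9.75
tcp_pos: [0.4547, -0.1679, 0.0783]
orientation: [3.123, 0.267, -0.001]
contact_force: [0.0, 0.2, -3.2]
grip_width: 0.0506
```

```bash
python3 - <<'E'
from h import *
from scipy.spatial.transform import Rotation as R
for n in("scene","top"): cv2.imwrite(f"pics/{n}4.png",r.grab_frame(n))
t=cv2.imread("pics/top4.png");s=cv2.imread("pics/scene4.png")
Z=lambda a,x,y,w,h,k:cv2.resize(a[y:y+h,x:x+w],None,fx=k,fy=k,interpolation=cv2.INTER_CUBIC)
cv2.imwrite("pics/crop4.png",np.hstack([Z(t,290,220,100,100,4),Z(s,150,170,100,100,4)]))
o=r.get_obs();M=R.from_rotvec(o["orientation"]).as_matrix();print(o["clock"],o["tcp_pos"],np.degrees(np.arctan2(M[1,0],M[0,0])),M[:,2],o["contact_force"],o["moment"])
E
```

```text
9.85 [ 0.45552068 -0.1684417   0.07981345] 9.728135331637326 [ 0.00274384 -0.00859277 -0.99995932] [ 0.46636412  0.07074159 -3.04469608] [-0.01412379 -0.01758885  0.01685929]
```

View pics/crop4.png

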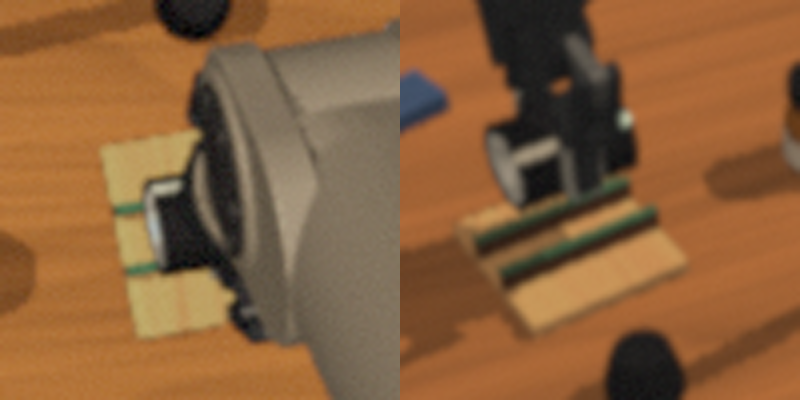

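arm_command(increments=[[[0,-0.003,-0.008],[0.008,0,0],40],[[0,-0.003,-0.016],[0.008,0,0],40],[[0,-0.003,-0.022],[0.008,0,0],40],[[0,-0.003,-0.026],[0.008,0,0],40],[[0,-0.003,-0.028],[0.008,0,0],40],[[0,-0.003,-0.029],[0.008,0,0],40],[[0,-0.003,-0.03],[0.008,0,0],40],[[0,-0.003,-0.03],[0.008,0,0],40]])

```text
clock: 10.65
tcp_pos: [0.4546, -0.1718, 0.0494]
orientation: [3.129, 0.265, 0.003]
contact_force: [-1.0, -0.5, -3.6]
grip_width: 0.0507
```

```bash
python3 - <<'E'
from h import *
cv2.imwrite("pics/top5.png",r.grab_frame("top"));s=r.grab_frame("scene");cv2.imwrite("pics/scene5.png",s)
Z=lambda a,x,y,w,h,k:cv2.resize(a[y:y+h,x:x+w],None,fx=k,fy=k,interpolation=cv2.INTER_CUBIC)
cv2.imwrite("pics/crop5.png",Z(s,150,180,100,80,6))
o=r.get_obs();print(o["clock"],o["tcp_pos"],o["contact_force"],o["moment"])
E
```

```text
10.75 [ 0.45467023 -0.1718552   0.04944644] [-0.15681589 -0.21254722 -3.66452141] [-0.01143144  0.01214933  0.00748342]
```

View pics/crop5.png

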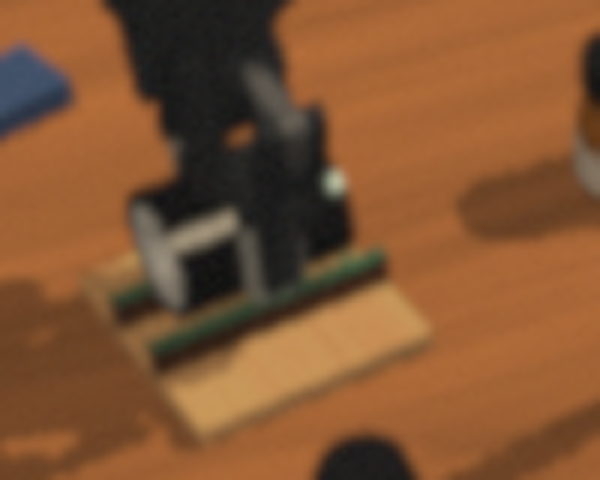

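The sleeve is centred over the rails, its face at (165,250) between the rail ends at (120,300) and (160,350), and the force shows it still hanging. I'll lower it gently to contact.

arm_command(increments=[[[0,0,-0.001],[0,0,0],40],[[0,0,-0.002],[0,0,0],40],[[0,0,-0.0025],[0,0,0],40],[[0,0,-0.003],[0,0,0],40],[[0,0,-0.003],[0,0,0],40]])

```text
clock: 11.25
tcp_pos: [0.4545, -0.1718, 0.0463]
orientation: [3.129, 0.265, 0.002]
contact_force: [-0.5, -0.4, -2.8]
grip_width: 0.0502
```

arm_command(increments=[[[0,0,-0.0005],[0,0,0],40],[[0,0,-0.001],[0,0,0],40],[[0,0,-0.001],[0,0,0],40]])

```text
clock: 11.55
tcp_pos: [0.4549, -0.1719, 0.0457]
orientation: [3.129, 0.265, 0.003]
contact_force: [-0.5, 0.3, 3.5]
grip_width: 0.0504
```

The sleeve is seated: the force has changed from −2.8 to +3.5 N. Releasing.

arm_command(increments=[[[0,0,0],[0,0,0],40],[[0,0,0],[0,0,0],57],[[0,0,0],[0,0,0],62],[[0,0,0],[0,0,0],70],[[0,0,0],[0,0,0],85],[[0,0,0],[0,0,0],92],[[0,0,0],[0,0,0],92]], newtons=20)

```text
clock: 12.25
tcp_pos: [0.4545, -0.1718, 0.0452]
orientation: [3.13, 0.265, 0.002]
contact_force: [0.4, 0.6, -0.5]
grip_width: 0.0782
```

arm_command(increments=[[[0,0,0.01],[0,0,0],92],[[0,0,0.03],[0,0,0],92],[[0,0,0.06],[0,0,0],92],[[0,0,0.1],[0,0,0],92],[[0,0,0.14],[0,0,0],92],[[0,0,0.18],[0,0,0],92],[[0,-0.04,0.2],[0,0,0],92],[[0,-0.08,0.2],[0,0,0],92],[[0,-0.12,0.2],[0,0,0],92],[[0,-0.16,0.2],[0,0,0],92]])

```text
clock: 13.25
tcp_pos: [0.4543, -0.3333, 0.2465]
orientation: [3.128, 0.266, 0.004]
contact_force: [1.0, -0.1, 0.3]
grip_width: 0.0787
```

arm_command(increments=[[[0,-0.04,0],[0,0,0],92],[[0,-0.08,0],[0,0,0],92],[[0,-0.12,0],[0,0,0],92],[[0,-0.12,0],[0,0,0],92]])

```text
clock: 13.65
tcp_pos: [0.4519, -0.4583, 0.2452]
orientation: [3.128, 0.252, 0.001]
contact_force: [-0.2, 0.0, -1.2]
grip_width: 0.0787
```

```bash
python3 - <<'E'
from h import *
t=r.grab_frame("top");s=r.grab_frame("scene");cv2.imwrite("pics/scene6.png",s);cv2.imwrite("pics/top6.png",t)
a=cv2.resize(t[150:310,220:380],None,fx=2.45,fy=2.45,interpolation=cv2.INTER_CUBIC);b=cv2.resize(s[170:330,130:290],None,fx=2.45,fy=2.45,interpolation=cv2.INTER_CUBIC)
cv2.imwrite("pics/crop6.png",np.hstack([a,b]))
d=cv2.absdiff(t,cv2.imread("pics/top0.png")).max(2)
for n,(u,v) in dict(block_a=(287,163),block_b=(358,148),jar=(263,285),loupe=(338,220),spool=(248,168),stand=(140,225)).items(): print(n,(d[v-22:v+22,u-22:u+22]>50).sum())
print(r.get_obs()["tcp_pos"],r.get_obs()["contact_force"])
E
```

```text
block_a 0
block_b 0
jar 0
loupe 0
spool 0
stand 0
[ 0.45404054 -0.45233     0.24540943] [0.99840179 1.39119622 0.25956058]
```

View pics/crop6.png

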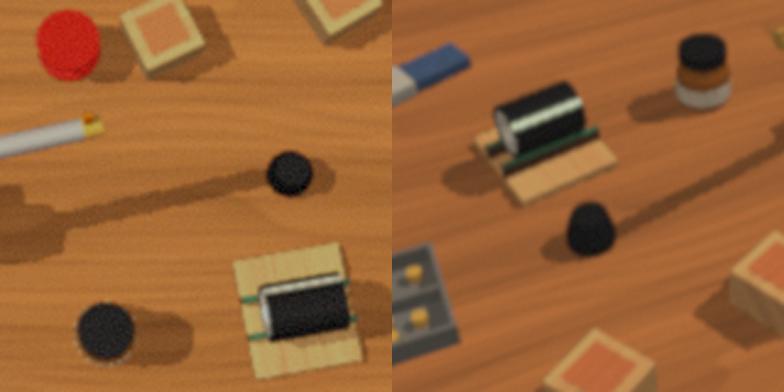

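The sleeve lies along both rails and about mid-length, with parallax accounting for the small offset in the top view. The boom is clear and none of the bystanders has moved.

```bash
python3 -c "
from bench import r
print(r.hand_in())"
```

```text
the job is handed in; nothing more can be done
None
```

The sleeve is off the boom and lying in the cradle, along both rails and about mid-length. I handed the job in at about 14 s of the 64 s allowed.

- **Removal:** I gripped the sleeve and raised it about 2 mm to take it off the boom. I turned its top about 20° towards the robot, after first going 25° and then easing back 5°. It slid over the key with no side force above 2 N at any reading I took.
- **Key angle:** my pixel estimates disagreed, giving about 20° far side at first and 25–27° from the enlarged view. I set the keyway to about 25°, which is within the slack of either, and it passed without touching.
- **Placing:** I lowered the sleeve until the wrist force showed the rails carrying it, with the tool at 46 mm, the expected seat height. I then let go and backed the arm well away.
- **Last checks:** the final pictures show the sleeve seated on both rails. At the blocks, jar, loupe, spool and stand's clamp, the top view shows no change from the start. In that view the sleeve looks about 7 mm off centre along the rails, which my rough estimate puts down to its height above the base. I did not measure it again.

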